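# Tare the breakfast scale with the jam pot on it

## Robot

A 6-joint arm with a two-finger parallel gripper is mounted at the origin on the work surface. World frame = base frame: x ahead of the robot, y to its left, z up, the work surface at z = 0. Lengths are in m, angles in rad, forces in N, time in s.
With the tool pointing down it reaches from about 0.325 to 0.85 m from the base axis. Payload 4.4 kg.
Tool frame: the origin (TCP) lies where the fingers leave the gripper's body, on its centre line; the fingertips stand 97 mm ahead of it and the grasp point (between the pads) lies 78 mm ahead of it; z points along the fingers, y is the line along which they close (so a half turn about z gives the same grasp; the last joint's range is limited). The gripper opens to 94 mm and grips with 3 to 60 N. Pads are 16 mm wide; open, the fingers measure 119 mm over their backs; the gripper's body (75 mm by 177 mm) begins 78 mm behind the grasp point.
Start: joints at [1.159, 0.207, 1.542, -0, 1.393, -0.15], TCP at [0.148, 0.556, 0.303] pointing down, gripper open.
Joint ranges: [-2.73, 2.73], [-0.86, 2.22], [0.23, 2.46], [-1.11, 4.25], [0.08, 2.63], [-2.82, 2.82]. Speed limits (rad/s): [2.79, 2.79, 3.14, 3.14, 3.14, 3.14].

## Interface

Orientations are given as a 3x3 rotation matrix whose columns are the frame's x, y, z axes.
In Python, from workcell import env gives the robot as it stands.
- The arm moves only by the tool play_rows, never from a script. Its argument "deltas" is a list of rows, each an object of numbers: "dx", "dy", "dz": the shift along the world's x, y, z in mm; "roll": the turn about the world's z in rad; "grip": the opening, from 0 (shut) to 1 (fully open). A call has 1 to 10 rows; each row is the pose to reach, as a shift and turn from the pose commanded when the call began; what a row does not reach only later rows make up. A row lasts 1/8 s, in which the tool goes at most 62.5 mm and 10.7 degrees, less where a joint would pass 70% of its speed; a pose out of reach is approached as far as the arm can. A call with a gripper value outside its range is refused whole. The fingers move at their own pace and stop on an object; "squeeze" is the grip in N (left out, the last holds). Time passes only in rows, so rows that repeat a pose let the fingers close. It gives the time, the measured TCP pose, the force, the opening and the grip force at its end, in the units of the state.
- env.state(): the state, without advancing time (a new reading comes with each control period).
- env.read_camera(name): name is "scene" or "top" or "wrist"; returns a dict with "frame" (384x512x3 uint8, blue, green, red), "camera_matrix" (3x3 intrinsics, pixels), "rvec" (rotation vector, rad) and "tvec" (3), from world to camera coordinates, as OpenCV has them; the wrist camera has in their place "hand_eye" (4x4, takes a point from camera to tool coordinates, whose origin is the TCP and whose axes are the flange's). Camera axes: x right, y down, z forward; pixel columns grow to the right and rows downward; lengths in m; the calibration is good to about 2 mm. A picture is of the moment at which its call begins: read the wrist's pose just before it. There is no depth.
- env.job_done(): hands the job in; it is judged then, once.
The state is a dict: "clock": time; "joint_pos": joint angles; "qvel": joint speeds; "effort": joint torques, N m; "position": TCP position; "eef_rot": TCP orientation; "ft_force": force on the tool from outside, world axes, zero at the start; "torque": the same for the moment, N m; "grip_width": finger opening in m; "finger_force": force on a finger pad.
Only numpy, scipy, OpenCV 4.12 (cv2) and the standard library are available. Lean on these libraries where they do the work, as an engineer would, in place of code of your own. Each camera call takes 0.05 s, during which the arm holds its last target. There are 200 camera calls.

## Task

Take the jam pot from the caddy's upper tier and set it down gently, upright, in the middle of the scale's round pan, without driving the pan down to its stop. Once the pot stands there by itself, turn the scale's tare knob, which carries the dial, until the broad zero mark is centred under the tip of the pointer, and let go. Leave the other tableware as it is.

Things in the scene. Friction and masses are not known exactly. Their poses are not given: they have to be found in the camera images.
- jam_pot: White porcelain jam pot with a lid that is fixed to it: straight round body 62 mm in diameter from 8 to 54 mm height, lid 65 mm wide above it with a dark slot in its rim and a small knob, 79 mm high in all; about 0.28 to 0.52 kg. Origin at the centre of its underside, z up. Grip it round the body. It stands off-centre on the caddy's upper tier.
- caddy: Chrome caddy with two round tiers that turn stiffly on its foot. Lower tier 290 mm in diameter, its top 25 mm above the table; upper tier 176 mm in diameter, its top 130 mm above the table, with a 15 mm high finial in the middle. Origin on the table under the caddy's axis, z up.
- scale: White table scale, 150 (x) by 310 mm (y). Origin on the table under its middle, z up. Round pan at y = +85 mm. At y = -85 mm a console sloping 0.30 rad down towards -x, with a round white dial 115 mm across: thin ticks every 15 deg and one broad black mark, the zero. Dial centre at (0, -85, 64.5) mm, normal (-0.296, 0, 0.955); the tare knob is on it.
- pan_top (a point): Centre of the upper face of the scale's round steel pan, 130 mm in diameter, 92 mm above the table when empty. The pan rides on a soft spring (0.5 N per mm).
- pan (a joint): How far the pan is pressed down, in m: 0 empty, stop at 0.022. Every mm turns the pointer by 0.2 rad clockwise from where it rests with the pan empty (pointing uphill, to the scale's +x).
- knob_grip (a point): On the axis of the tare knob, 24 mm above the dial along the dial's normal: the height to grip. The black fluted knob is 38 mm in diameter and reaches from 9 to 36 mm above the dial; its axis is the dial's normal, so the gripper must tilt to match.
- tare_knob (a joint): Angle of the tare knob in rad, growing clockwise as seen from above, range -3.1 to 3.1, stiff enough to stay where it is left. The dial with its zero mark is fixed to the knob and turns with it; at 0 the zero mark is uphill.
- pointer_tip (a point): Tip of the thin dark pointer between knob and dial, 48 mm from the knob's axis and 5.5 mm above the dial. The load on the pan turns it; the knob does not.
- zero_mark (a point): Over the middle of the dial's broad black zero mark (8 mm wide along the dial's edge), 48 mm from the knob's axis and 5.5 mm above the dial: the pointer reads zero when its tip is here.
- milk_pitcher: Small stainless milk pitcher, 52 mm wide, 65 mm high, standing on the caddy's lower tier; to be left alone. Origin at its underside.
- egg_cup: White egg cup, 48 mm wide, 48 mm high, standing on the caddy's lower tier; to be left alone. Origin at its underside.
- plate: Beige ceramic plate, 150 mm wide, 16 mm high, on the table; to be left alone. Origin at its underside.
- spreader: Bamboo spreader, 130 mm long, lying flat on the table; to be left alone. Origin at its underside.
Mind the look-alikes: they are no part of the job. What is shaped like the jam_pot but pink is not meant.

How it is judged:
On the way, in this order (a step that is already met when the one before it is completed fails the run):
1. the jam pot stands upright and let go near the middle of the pan, and the pan carries it (horizontal distance between jam_pot and pan_top below 0.03 m and angle between jam_pot's own z axis and vertical below 0.12 rad and value of joint pan above 0.003 m and contact force between jam_pot and the fingers below 0.1 N and linear speed of jam_pot below 0.02 m/s), for 0.2 s.
2. the knob has been turned so that the zero mark is under the pointer's tip, with the pot still on the pan (horizontal distance between jam_pot and pan_top below 0.03 m and angle between jam_pot's own z axis and vertical below 0.12 rad and value of joint pan above 0.003 m and distance between pointer_tip and zero_mark below 0.004 m), for 0.2 s.
At the end, for the whole second after the job is handed in: The jam pot stands upright (within 0.12 rad) and at rest on the pan, its axis within 30 mm of the pan's centre, the pan carrying it (pressed down more than 3 mm); the pointer's tip is within 4 mm of the middle of the zero mark; knob and pot are let go and still (all of step 2 and contact force between jam_pot and the fingers below 0.1 N and linear speed of jam_pot below 0.02 m/s and velocity of joint tare_knob between -0.05 and 0.05 rad/s); the robot touches nothing.
It fails at once if the pan is driven down to its stop (more than 20 mm) (value of joint pan above 0.02 m).
It fails at once if the jam pot is tipped more than 0.5 rad (angle between jam_pot's own z axis and vertical above 0.5 rad).
It fails at once if the milk pitcher, egg cup, plate or spreader is moved more than 30 mm or a cup tipped (distance of any of milk_pitcher, egg_cup, plate, spreader from where it was at the start of the episode above 0.03 m or angle between any of milk_pitcher, egg_cup's own z axis and vertical above 0.4 rad).
It also fails if it takes over 64 s, if anything falls off the work surface, if the arm or the gripper's body presses on something with over 40 N, if the wrist force passes 120 N, or if a joint passes its speed limit or range.

## Working session

There is one attempt and no reset: what is moved stays moved. The work goes in short steps, Python scripts to look and compute and a tool call to move; the robot and the scene stay as the last step left them, time stands still between calls to the robot, and variables do not carry over. Pictures are saved under pics/ and viewed, at most 10 in all, crops included, and the job is handed in when it is done.

Besides the shell and the picture viewer there is one more tool, called in YAML: its name, and indented under it one key for each argument. play_rows: Moves the arm, as the interface text tells. Its arguments: {"type":"object","properties":{"deltas":{"type":"array"},"squeeze":{"type":"number"}},"required":["deltas"]}

```bash
mkdir -p pics; ls
cat > h.py <<'E'
import numpy as np, cv2
from workcell import env
def cam(name):
    s=env.state(); d=env.read_camera(name)
    K=np.array(d["camera_matrix"],float)
    if name=="wrist":
        T=np.eye(4); T[:3,:3]=s["eef_rot"]; T[:3,3]=s["position"]
        C=T@np.array(d["hand_eye"]); R=C[:3,:3].T; t=-R@C[:3,3]
    else:
        R=cv2.Rodrigues(np.array(d["rvec"],float))[0]; t=np.array(d["tvec"],float).ravel()
    return d["frame"],K,R,t
def ray(c,u,v):
    _,K,R,t=c; d=R.T@np.linalg.inv(K)@[u,v,1]; return -R.T@t,d/np.linalg.norm(d)
def onz(c,u,v,z):
    o,d=ray(c,u,v); return o+d*(z-o[2])/d[2]
def proj(c,P):
    _,K,R,t=c; P=np.atleast_2d(P); return cv2.projectPoints(P.astype(float),cv2.Rodrigues(R)[0],t,K,None)[0].reshape(-1,2)
E
python3 - <<'E'
from h import *
import pickle
for n in("scene","top","wrist"):
    c=cam(n); pickle.dump(c,open(n+".pkl","wb")); print(n,c[1].ravel().round(1),(-c[2].T@c[3]).round(3))
    c0=c[0]; cv2.imwrite(f"pics/{n}0.png",cv2.resize(c0,(768,576),interpolation=cv2.INTER_CUBIC))
E
```

```text
pics
scene [404.4   0.  252.3   0.  404.4 199.7   0.    0.    1. ] [1.353 0.263 0.864]
top [460.4   0.  252.9   0.  460.4 197.6   0.    0.    1. ] [ 0.513 -0.032  1.11 ]
wrist [337.1   0.  256.7   0.  337.1 189.3   0.    0.    1. ] [0.083 0.572 0.384]
```

View pics/scene0.png

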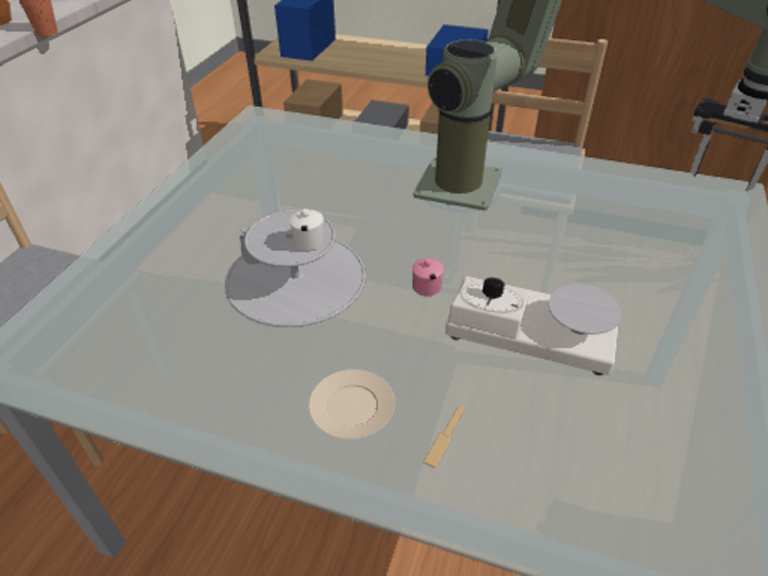

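View pics/top0.png

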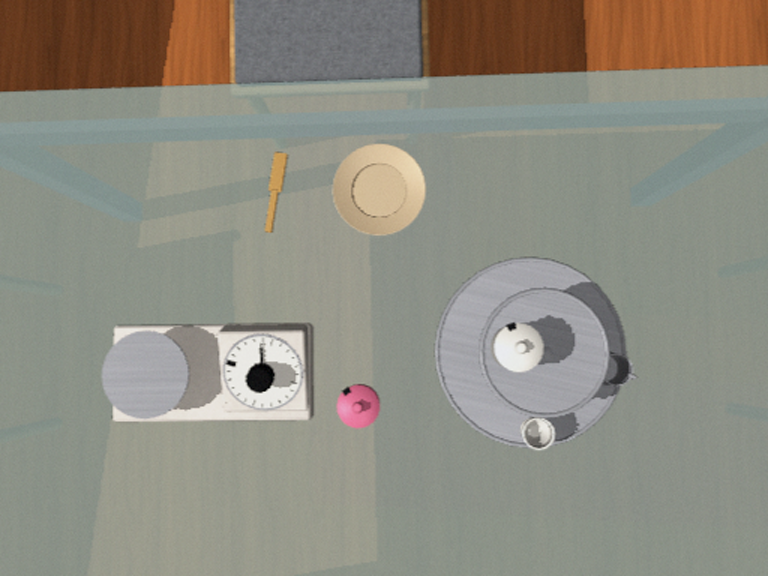

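Scene: white pot on the upper tier (307,228), scale right. Top view: +x is up and +y left. Pot lid is at (520,347), pan at (145,374), dial at (262,371) with the zero mark at about (231,363), and the pointer points uphill. Next I measure by fitting.

Run:
```python
from h import *
import pickle
t=pickle.load(open("top.pkl","rb")); s=pickle.load(open("scene.pkl","rb"))
def P(u,v): return ((u+.5)/1.5-.5,(v+.5)/1.5-.5)
def tri(a,b):
    o1,d1=ray(t,*P(*a)); o2,d2=ray(s,*P(*b)); A=np.stack([d1,-d2],1)
    k=np.linalg.lstsq(A,o2-o1,rcond=None)[0]; p,q=o1+k[0]*d1,o2+k[1]*d2; return ((p+q)/2).round(4),np.linalg.norm(p-q).round(4)
print("pot knob",tri((523,346.5),(305,212)))
print("knob top",tri((260,377),(493,284)))
# lid ellipse by white mask in the top view
f=t[0]; hsv=cv2.cvtColor(f,cv2.COLOR_BGR2HSV)
def blob(mask,x0,y0,x1,y1,name,z):
    m=np.zeros_like(mask); m[y0:y1,x0:x1]=mask[y0:y1,x0:x1]
    cs=cv2.findContours(m,cv2.RETR_EXTERNAL,cv2.CHAIN_APPROX_NONE)[0]; c=max(cs,key=cv2.contourArea)
    h=cv2.convexHull(c); (u,v),ax,_=cv2.fitEllipse(h); print(name,u,v,ax,onz(t,u,v,z).round(4)); return u,v
w=((hsv[...,2]>200)&(hsv[...,1]<25)).astype(np.uint8)*255
blob(w,320,205,372,255,"lid",.13+.060)
blob(w,70,210,215,285,"scalebase?",.03)
g=((f[...,0].astype(int)-f[...,2]>3)&(hsv[...,2]<190)&(hsv[...,2]>120)).astype(np.uint8)*255
blob(g,60,210,128,285,"pan",.092)
for n,uv,z in [("pan",(145,374),.092),("dial",(262,371),.0645),("tier",(546,352),.13),("lower",(531,352),.025),("pitcher",(622,369),.08),("eggcup",(538,433),.07)]: print(n,onz(t,*P(*uv),z).round(4))
st=env.state(); print(np.round(st["eef_rot"],3).tolist(),np.round(st["position"],4),st["grip_width"],st["ft_force"],st["clock"])
# crop
a=cv2.resize(f[200:300,60:220],(800,500),interpolation=cv2.INTER_CUBIC); cv2.imwrite("pics/dial0.png",a)
```

```text
pot knob (array([ 0.5034, -0.191 ,  0.2038]), np.float64(0.0045))
knob top (array([0.4675, 0.1747, 0.0937]), np.float64(0.0024))
lid 344.037353515625 232.22259521484375 (28.216632843017578, 32.42401885986328) [ 0.5015 -0.1867  0.19  ]
scalebase? 132.19451904296875 252.8884735107422 (73.6915054321289, 162.3101043701172) [0.4632 0.2832 0.03  ]
pan 96.36205291748047 249.34075927734375 (56.206363677978516, 57.894248962402344) [0.4757 0.3452 0.092 ]
pan [0.4761 0.3449 0.092 ]
dial [0.4754 0.1763 0.0645]
tier [ 0.495  -0.2381  0.13  ]
lower [ 0.4936 -0.237   0.025 ]
pitcher [ 0.4665 -0.3586  0.08  ]
eggcup [ 0.3747 -0.2342  0.07  ]
[[-0.966, 0.258, -0.001], [0.258, 0.966, -0.002], [0.0, -0.002, -1.0]] [0.1481 0.5551 0.3017] 0.09380368766184917 [ 0.01875132 -0.42833769  0.14019277] 0.15
```

View pics/dial0.png

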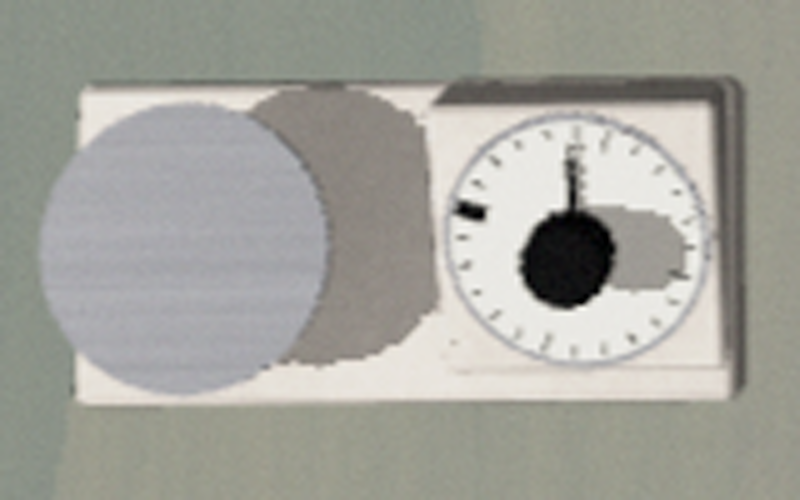

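Pan is at about (0.476, 0.345), dial centre (0.474, 0.1745), pot (0.503, −0.190). The zero mark sits about 75° CCW from uphill. Moving above the pot, closing along x.

play_rows:
  deltas:
    - {"dx": 60, "dy": -120, "dz": 80, "roll": -0.3, "grip": 1}
    - {"dx": 355, "dy": -745, "dz": 80, "roll": -1.35, "grip": 1}
    - {"dx": 355, "dy": -745, "dz": 80, "roll": -1.35, "grip": 1}
    - {"dx": 355, "dy": -745, "dz": 80, "roll": -1.35, "grip": 1}
    - {"dx": 355, "dy": -745, "dz": 80, "roll": -1.35, "grip": 1}
    - {"dx": 355, "dy": -745, "dz": 80, "roll": -1.35, "grip": 1}
    - {"dx": 355, "dy": -745, "dz": 80, "roll": -1.35, "grip": 1}
    - {"dx": 355, "dy": -745, "dz": 80, "roll": -1.35, "grip": 1}
    - {"dx": 355, "dy": -745, "dz": 80, "roll": -1.35, "grip": 1}
    - {"dx": 355, "dy": -745, "dz": 80, "roll": -1.35, "grip": 1}

```text
clock: 1.4
position: [0.4134, -0.0016, 0.3697]
eef_rot: [[0.041, 0.999, 0.001], [0.999, -0.041, 0.0], [0.0, 0.001, -1.0]]
ft_force: [0.9, 0.8, -0.0]
grip_width: 0.0937
finger_force: 0.0
```

play_rows:
  deltas:
    - {"dx": 85, "dy": -180, "dz": 0}
    - {"dx": 85, "dy": -180, "dz": 0}
    - {"dx": 85, "dy": -180, "dz": 0}
    - {"dx": 85, "dy": -180, "dz": 0}
    - {"dx": 85, "dy": -180, "dz": 0}
    - {"dx": 85, "dy": -180, "dz": 0}

```text
invalid input
```

Run:
```python
from h import *
s=env.state(); print(s["position"],s["ft_force"]); c=cam("wrist")
print(proj(c,[[.503,-.19,.209],[.503,-.19,.19],[.503,-.19,.13]]).round(1), proj(c,[[.503+.0325*np.cos(a),-.19+.0325*np.sin(a),.19] for a in (0,1.57,3.14,4.71)]).round(1).tolist())
cv2.imwrite("pics/w1.png",cv2.resize(c[0],(768,576)))
```

```text
[ 0.41340527 -0.00163744  0.36971424] [ 0.94328793  0.76548038 -0.01037486]
[[367.2 402.8]
 [360.7 385.4]
 [344.4 341.9]] [[395.7, 384.2], [361.9, 355.6], [325.7, 386.6], [359.5, 413.8]]
```

View pics/w1.png

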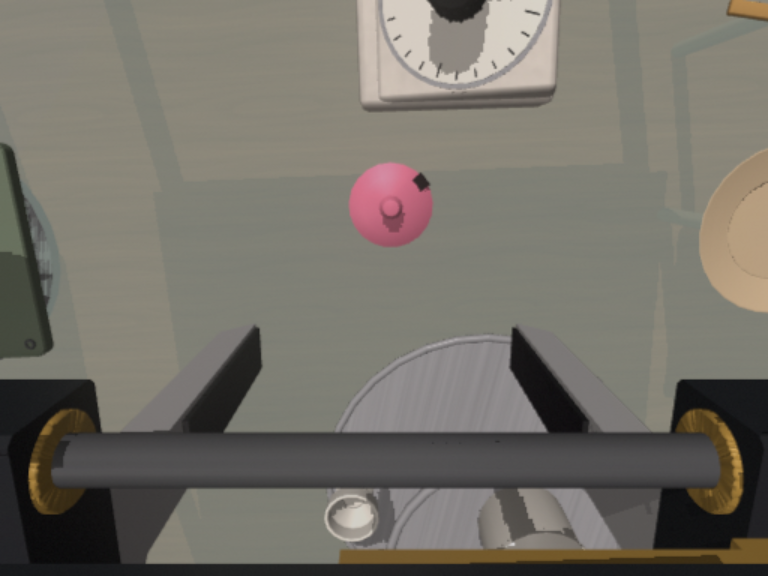

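The wrist view shows the pot half hidden behind the finger bar at about (530,530), with the pink look-alike nearer at (390,205). The short call was rejected, presumably for missing fields, so I repeat it with all of them.

play_rows:
  deltas:
    - {"dx": 85, "dy": -180, "dz": 0, "roll": 0, "grip": 1}
    - {"dx": 85, "dy": -180, "dz": 0, "roll": 0, "grip": 1}
    - {"dx": 85, "dy": -180, "dz": 0, "roll": 0, "grip": 1}
    - {"dx": 85, "dy": -180, "dz": 0, "roll": 0, "grip": 1}
    - {"dx": 85, "dy": -180, "dz": 0, "roll": 0, "grip": 1}
    - {"dx": 85, "dy": -180, "dz": 0, "roll": 0, "grip": 1}

```text
clock: 2.2
position: [0.4977, -0.178, 0.3695]
eef_rot: [[0.039, 0.999, -0.0], [0.999, -0.039, 0.001], [0.001, -0.0, -1.0]]
ft_force: [-0.3, 0.4, 0.6]
grip_width: 0.0941
finger_force: 0.0
```

Run:
```python
from h import *
s=env.state(); print(s["position"],s["ft_force"],np.round(s["eef_rot"],3).tolist())
```

```text
[ 0.49766713 -0.17804721  0.36954088] [-0.26277312  0.39622098  0.63666929] [[0.039, 0.999, -0.0], [0.999, -0.039, 0.001], [0.001, -0.0, -1.0]]
```

play_rows:
  deltas:
    - {"dx": 5, "dy": -12, "dz": 0, "roll": 0, "grip": 1}
    - {"dx": 5, "dy": -12, "dz": -45, "roll": 0, "grip": 1}
    - {"dx": 5, "dy": -12, "dz": -90, "roll": 0, "grip": 1}
    - {"dx": 5, "dy": -12, "dz": -115, "roll": 0, "grip": 1}
    - {"dx": 5, "dy": -12, "dz": -130, "roll": 0, "grip": 1}
    - {"dx": 5, "dy": -12, "dz": -130, "roll": 0, "grip": 1}
    - {"dx": 5, "dy": -12, "dz": -130, "roll": 0, "grip": 1}

```text
clock: 3.08
position: [0.504, -0.192, 0.2411]
eef_rot: [[0.04, 0.999, 0.002], [0.999, -0.04, -0.001], [-0.001, 0.002, -1.0]]
ft_force: [0.6, 0.9, -0.4]
grip_width: 0.0938
finger_force: 0.0
```

Run:
```python
from h import *
c=cam("scene"); cv2.imwrite("pics/s2.png",cv2.resize(c[0][110:240,120:290],(800,600),interpolation=cv2.INTER_CUBIC))
```

```text
(no output)
```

View pics/s2.png

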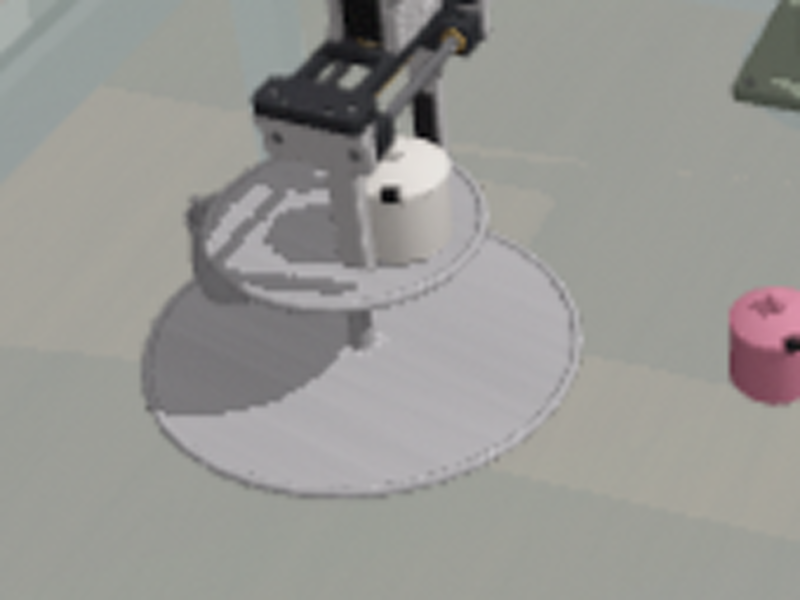

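The scene crop shows the fingers straddling the pot (pot centre about (405,205), near finger at (352,215)). I check the lateral centring numerically.

Run:
```python
from h import *
c=cam("scene")
def q(p): return (((proj(c,p)-[120,110])+.5)*[800/170,600/130]-.5).round(0).tolist()
X,Y=.503,-.19
print("body sides",q([[X-.031*.47,Y+.031*.88,.165],[X+.031*.47,Y-.031*.88,.165]]))
print("base near",q([[X+.031*.88,Y+.031*.47,.138]]),"knob top",q([[X,Y,.209]]))
fx,fy=.504,-.192
print("finger tip corners", q([[fx+a,fy+b,.144] for a in(.047,.0595) for b in(-.008,.008)]))
```

```text
body sides [[447.0, 191.0], [347.0, 201.0]]
base near [[405.0, 260.0]] knob top [[390.0, 138.0]]
finger tip corners [[353.0, 265.0], [377.0, 270.0], [344.0, 277.0], [368.0, 282.0]]
```

Observed positions match the prediction, so the grip is centred. Closing, then lifting.

play_rows:
  deltas:
    - {"dx": 0, "dy": 0, "dz": 0, "roll": 0, "grip": 0.5}
    - {"dx": 0, "dy": 0, "dz": 0, "roll": 0, "grip": 0.5}
    - {"dx": 0, "dy": 0, "dz": 0, "roll": 0, "grip": 0.5}
    - {"dx": 0, "dy": 0, "dz": 0, "roll": 0, "grip": 0.5}
    - {"dx": 0, "dy": 0, "dz": 0, "roll": 0, "grip": 0.5}
    - {"dx": 0, "dy": 0, "dz": 0, "roll": 0, "grip": 0.5}
  squeeze: 25

```text
clock: 3.92
position: [0.5032, -0.1916, 0.2397]
eef_rot: [[0.04, 0.999, 0.0], [0.999, -0.04, -0.0], [-0.0, 0.0, -1.0]]
ft_force: [0.2, 0.0, 0.8]
grip_width: 0.0634
finger_force: 25.0
```

play_rows:
  deltas:
    - {"dx": 0, "dy": 0, "dz": 10, "roll": 0, "grip": 0.5}
    - {"dx": 0, "dy": 0, "dz": 30, "roll": 0, "grip": 0.5}
    - {"dx": 0, "dy": 0, "dz": 60, "roll": 0, "grip": 0.5}
    - {"dx": 0, "dy": 0, "dz": 80, "roll": 0, "grip": 0.5}
    - {"dx": 0, "dy": 0, "dz": 80, "roll": 0, "grip": 0.5}
    - {"dx": 0, "dy": 0, "dz": 80, "roll": 0, "grip": 0.5}
  squeeze: 25

```text
clock: 4.68
position: [0.5025, -0.1912, 0.3183]
eef_rot: [[0.04, 0.999, -0.002], [0.999, -0.04, 0.001], [0.001, -0.002, -1.0]]
ft_force: [0.4, -0.1, -3.9]
grip_width: 0.0634
finger_force: 25.0
```

Run:
```python
from h import *
F=[]
for i in range(6): env.read_camera("top"); F.append(env.state()["ft_force"])
s=env.state(); print(np.mean(F,0),np.std(F,0),s["position"],s["grip_width"],s["clock"])
```

```text
[-0.05922071  0.20337061 -3.31688921] [0.36327282 0.41728805 0.56912199] [ 0.50282338 -0.19143162  0.31869423] 0.06324807729299159 4.975
```

play_rows:
  deltas:
    - {"dx": -1, "dy": 25, "dz": 0, "roll": 0, "grip": 0.5}
    - {"dx": -4, "dy": 75, "dz": 0, "roll": 0, "grip": 0.5}
    - {"dx": -7, "dy": 135, "dz": 0, "roll": 0, "grip": 0.5}
    - {"dx": -10, "dy": 195, "dz": 0, "roll": 0, "grip": 0.5}
    - {"dx": -13, "dy": 255, "dz": 0, "roll": 0, "grip": 0.5}
    - {"dx": -16, "dy": 315, "dz": 0, "roll": 0, "grip": 0.5}
    - {"dx": -19, "dy": 375, "dz": 0, "roll": 0, "grip": 0.5}
    - {"dx": -22, "dy": 435, "dz": 0, "roll": 0, "grip": 0.5}
    - {"dx": -25, "dy": 490, "dz": 0, "roll": 0, "grip": 0.5}
    - {"dx": -27, "dy": 525, "dz": 0, "roll": 0, "grip": 0.5}

```text
clock: 6.22
position: [0.4754, 0.336, 0.3192]
eef_rot: [[0.038, 0.999, -0.0], [0.999, -0.038, 0.0], [0.0, -0.0, -1.0]]
ft_force: [0.8, -1.1, -2.9]
grip_width: 0.0639
finger_force: 25.0
```

play_rows:
  deltas:
    - {"dx": 0, "dy": 11, "dz": -10, "roll": 0, "grip": 0.5}
    - {"dx": 0, "dy": 11, "dz": -40, "roll": 0, "grip": 0.5}
    - {"dx": 0, "dy": 11, "dz": -75, "roll": 0, "grip": 0.5}
    - {"dx": 0, "dy": 11, "dz": -95, "roll": 0, "grip": 0.5}
    - {"dx": 0, "dy": 11, "dz": -100, "roll": 0, "grip": 0.5}
    - {"dx": 0, "dy": 11, "dz": -100, "roll": 0, "grip": 0.5}

```text
clock: 6.98
position: [0.4764, 0.3438, 0.2195]
eef_rot: [[0.041, 0.999, -0.0], [0.999, -0.041, -0.0], [-0.0, -0.0, -1.0]]
ft_force: [-0.2, 0.1, -2.2]
grip_width: 0.0634
finger_force: 25.0
```

Run:
```python
from h import *
F=[]
for i in range(5): f=env.read_camera("top")["frame"]; F.append(env.state()["ft_force"])
s=env.state(); print(np.mean(F,0),s["position"],s["grip_width"],s["clock"])
cv2.imwrite("pics/t3.png",cv2.resize(f[190:310,40:220],(800,533),interpolation=cv2.INTER_CUBIC))
```

```text
[-0.12212529  0.43847381 -3.3594708 ] [0.47675448 0.34463902 0.22086999] 0.06324852977923943 7.225
```

play_rows:
  deltas:
    - {"dx": 0, "dy": 0, "dz": -10, "roll": 0, "grip": 0.5}
    - {"dx": 0, "dy": 0, "dz": -16, "roll": 0, "grip": 0.5}
    - {"dx": 0, "dy": 0, "dz": -18, "roll": 0, "grip": 0.5}
    - {"dx": 0, "dy": 0, "dz": -20, "roll": 0, "grip": 0.5}
    - {"dx": 0, "dy": 0, "dz": -22, "roll": 0, "grip": 0.5}
    - {"dx": 0, "dy": 0, "dz": -24, "roll": 0, "grip": 0.5}
    - {"dx": 0, "dy": 0, "dz": -24, "roll": 0, "grip": 0.5}

```text
clock: 8.1
position: [0.4761, 0.3444, 0.1957]
eef_rot: [[0.04, 0.999, -0.0], [0.999, -0.04, 0.0], [0.0, -0.0, -1.0]]
ft_force: [-1.9, -0.2, -0.6]
grip_width: 0.0633
finger_force: 25.0
```

Run:
```python
from h import *
F=[]
for i in range(8): f=env.read_camera("top")["frame"]; F.append(env.state()["ft_force"])
s=env.state(); print(np.mean(F,0),s["position"],s["grip_width"],s["clock"])
```

```text
[-1.75345931 -0.69543255 -0.18142041] [0.47609002 0.34443129 0.19565226] 0.06330164892492368 8.5
```

play_rows:
  deltas:
    - {"dx": 0, "dy": 0, "dz": -1, "roll": 0, "grip": 0.5}
    - {"dx": 0, "dy": 0, "dz": -1, "roll": 0, "grip": 0.7}
    - {"dx": 0, "dy": 0, "dz": -1, "roll": 0, "grip": 0.75}
    - {"dx": 0, "dy": 0, "dz": -1, "roll": 0, "grip": 0.9}
    - {"dx": 0, "dy": 0, "dz": -1, "roll": 0, "grip": 1}
    - {"dx": 0, "dy": 0, "dz": -1, "roll": 0, "grip": 1}
    - {"dx": 0, "dy": 0, "dz": -1, "roll": 0, "grip": 1}

```text
clock: 9.38
position: [0.4762, 0.3444, 0.1946]
eef_rot: [[0.04, 0.999, 0.0], [0.999, -0.04, 0.0], [0.0, 0.0, -1.0]]
ft_force: [1.1, -0.9, -0.8]
grip_width: 0.0935
finger_force: 0.0
```

play_rows:
  deltas:
    - {"dx": 0, "dy": 0, "dz": 30, "roll": 0, "grip": 1}
    - {"dx": 0, "dy": 0, "dz": 80, "roll": 0, "grip": 1}
    - {"dx": 0, "dy": -60, "dz": 110, "roll": 0.18, "grip": 1}
    - {"dx": 0, "dy": -120, "dz": 110, "roll": 0.36, "grip": 0.7}
    - {"dx": 0, "dy": -170, "dz": 110, "roll": 0.54, "grip": 0.7}
    - {"dx": -70, "dy": -200, "dz": 110, "roll": 0.8, "grip": 0.7}
    - {"dx": -90, "dy": -250, "dz": 110, "roll": 1.0, "grip": 0.7}
    - {"dx": -90, "dy": -290, "dz": 110, "roll": 1.2, "grip": 0.7}

```text
clock: 10.38
position: [0.3853, 0.0592, 0.3046]
eef_rot: [[-0.848, 0.53, 0.0], [0.53, 0.848, -0.0], [-0.0, 0.0, -1.0]]
ft_force: [0.4, -0.2, -0.3]
grip_width: 0.0658
finger_force: 0.0
```

Run:
```python
from h import *
s=env.state(); f=env.read_camera("top")["frame"]; print(s["position"],s["grip_width"],s["clock"],np.round(s["eef_rot"],3).tolist())
cv2.imwrite("pics/t4.png",cv2.resize(f[190:310,40:220],(800,533),interpolation=cv2.INTER_CUBIC))
```

```text
[0.38528881 0.05919905 0.30456351] 0.06579578238861569 10.375 [[-0.848, 0.53, 0.0], [0.53, 0.848, -0.0], [-0.0, 0.0, -1.0]]
```

View pics/t4.png

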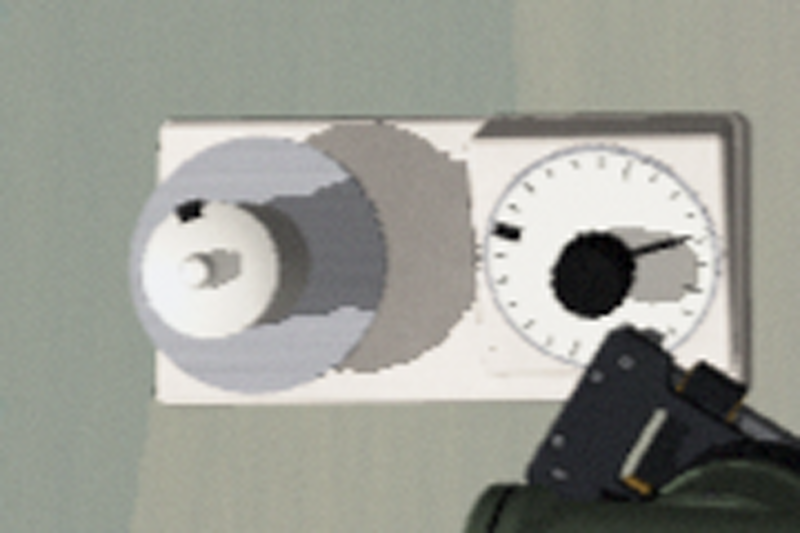

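The pot stands centred: its lid at (210,268) against the pan at (257,265) matches the perspective shift. Pointer tip is at about (688,238) and zero mark at (508,231). Computing the angles on the dial plane.

```bash
cat >> h.py <<'E'
n=np.array([-.2955,0,.9553]); ex=np.array([.9553,0,.2955]); ey=np.array([0,1.,0])
D0=np.array([.474,.1745,.0645])
def dial(c,u,v,h):
    o,d=ray(c,u,v); p=o+d*(((D0+h*n)-o)@n/(d@n))-D0-h*n
    x,y=p@ex,p@ey; return np.array([x*1e3,y*1e3,np.hypot(x,y)*1e3,np.degrees(np.arctan2(-y,x))]).round(1)
E
python3 - <<'E'
from h import *
c=cam("top"); P=lambda x,y:(40+(x+.5)/4.444-.5,190+(y+.5)/4.4417-.5)
for nm,h,l in [("edge",0,[(485,257),(721,257),(602,145),(602,372)]),("tip",.0055,[(688,238)]),("zero",0,[(508,231)])]:
    for a in l: print(nm,dial(c,*P(*a),h))
g=cv2.cvtColor(c[0],cv2.COLOR_BGR2GRAY)
# black pixel lists (zero mark)
uv=np.argwhere((g<70)); sel=[(v,u) for v,u in uv if 148<u<160 and 236<v<248]; m=np.mean(sel,0); print(len(sel),m, dial(c,m[1],m[0],0))
# pointer pixels
sel=[(dial(c,u,v,.0055),g[v,u]) for v,u in np.argwhere(g<90) if 183<u<200 and 238<v<252]; 
for d,gg in sel: print(d,gg)
E
```

```text
edge [  2.3  60.5  60.5 -87.9]
edge [ -0.7 -60.5  60.5  90.7]
edge [60.3 -3.8 60.4  3.6]
edge [ -62.     4.9   62.2 -175.5]
tip [ 11.7 -45.1  46.6  75.4]
zero [ 15.9  47.5  50.1 -71.5]
12 [241.91666667 154.08333333] [ 15.2  47.2  49.6 -72.1]
[ 10.2 -30.5  32.2  71.5] 82
[ 10.1 -32.8  34.3  72.8] 67
[ 10.1 -35.   36.4  73.9] 39
[ 10.  -37.3  38.6  74.9] 40
[ 10.  -39.5  40.8  75.8] 72
[  9.9 -41.8  42.9  76.6] 84
[  8.  -23.6  24.9  71.2] 77
[  7.9 -25.8  27.   72.9] 49
[  7.9 -28.1  29.2  74.3] 35
[  7.8 -30.3  31.3  75.5] 22
[  7.8 -32.6  33.5  76.6] 11
[  7.7 -34.9  35.7  77.5] 59
[  7.7 -37.1  37.9  78.3] 76
[  5.7 -21.1  21.9  74.9] 28
[  5.6 -23.4  24.1  76.5] 20
[  5.6 -25.7  26.3  77.7] 59
[  5.5 -27.9  28.5  78.8] 76
```

Pointer is at about 75.5° CW and zero at about −72°, so the dial must turn about 147° CW. Moving over the knob.

play_rows:
  deltas:
    - {"dx": 20, "dy": 40, "dz": 0, "roll": 0.18, "grip": 0.6}
    - {"dx": 50, "dy": 80, "dz": 0, "roll": 0.36, "grip": 0.6}
    - {"dx": 80, "dy": 120, "dz": 0, "roll": 0.54, "grip": 0.6}
    - {"dx": 80, "dy": 120, "dz": -40, "roll": 0.72, "grip": 0.6}
    - {"dx": 80, "dy": 120, "dz": -80, "roll": 0.92, "grip": 0.6}
    - {"dx": 80, "dy": 120, "dz": -80, "roll": 0.92, "grip": 0.6}
    - {"dx": 80, "dy": 120, "dz": -80, "roll": 0.92, "grip": 0.6}

```text
clock: 11.35
position: [0.4679, 0.1806, 0.2259]
eef_rot: [[-0.939, -0.345, 0.002], [-0.345, 0.939, 0.001], [-0.002, -0.0, -1.0]]
ft_force: [0.9, 0.5, 0.1]
grip_width: 0.0564
finger_force: 0.0
```

play_rows:
  deltas:
    - {"dx": -2, "dy": -6, "dz": -10, "roll": 0.17, "grip": 0.6}
    - {"dx": -2, "dy": -6, "dz": -30, "roll": 0.17, "grip": 0.6}
    - {"dx": -2, "dy": -6, "dz": -45, "roll": 0.17, "grip": 0.6}
    - {"dx": -2, "dy": -6, "dz": -54, "roll": 0.17, "grip": 0.6}
    - {"dx": -2, "dy": -6, "dz": -54, "roll": 0.17, "grip": 0.6}

```text
clock: 11.98
position: [0.465, 0.1741, 0.1705]
eef_rot: [[-0.866, -0.501, -0.001], [-0.501, 0.866, -0.0], [0.001, 0.0, -1.0]]
ft_force: [0.4, 0.3, -0.1]
grip_width: 0.0566
finger_force: 0.0
```

play_rows:
  deltas:
    - {"dx": 0, "dy": 0, "dz": 0, "roll": 0, "grip": 0.3}
    - {"dx": 0, "dy": 0, "dz": 0, "roll": 0, "grip": 0.3}
    - {"dx": 0, "dy": 0, "dz": 0, "roll": 0, "grip": 0.3}
    - {"dx": 0, "dy": 0, "dz": 0, "roll": 0, "grip": 0.3}
  squeeze: 20

```text
clock: 12.48
position: [0.4652, 0.1747, 0.1713]
eef_rot: [[-0.865, -0.501, 0.001], [-0.501, 0.865, 0.001], [-0.001, 0.001, -1.0]]
ft_force: [-2.5, 3.3, 4.5]
grip_width: 0.0393
finger_force: 20.0
```

Gripped (39 mm). Turning 60° clockwise.

play_rows:
  deltas:
    - {"dx": 0, "dy": 0, "dz": 0, "roll": -0.15, "grip": 0.3}
    - {"dx": 0, "dy": 0, "dz": 0, "roll": -0.3, "grip": 0.3}
    - {"dx": 0, "dy": 0, "dz": 0, "roll": -0.45, "grip": 0.3}
    - {"dx": 0, "dy": 0, "dz": 0, "roll": -0.6, "grip": 0.3}
    - {"dx": 0, "dy": 0, "dz": 0, "roll": -0.75, "grip": 0.3}
    - {"dx": 0, "dy": 0, "dz": 0, "roll": -0.9, "grip": 0.3}
    - {"dx": 0, "dy": 0, "dz": 0, "roll": -1.05, "grip": 0.3}
    - {"dx": 0, "dy": 0, "dz": 0, "roll": -1.05, "grip": 0.3}

```text
clock: 13.48
position: [0.4655, 0.1767, 0.1714]
eef_rot: [[-0.865, 0.503, 0.002], [0.503, 0.865, 0.007], [0.001, 0.007, -1.0]]
ft_force: [-2.2, 9.1, 2.7]
grip_width: 0.039
finger_force: 20.0
```

Run:
```python
from h import *
s=env.state(); print(s["position"],s["ft_force"],s["torque"],s["finger_force"])
c=cam("scene"); m=env.state()
q=proj(c,[D0])[0].astype(int); print(q)
cv2.imwrite("pics/s5.png",cv2.resize(c[0][q[1]-45:q[1]+45,q[0]-50:q[0]+100],(800,480),interpolation=cv2.INTER_CUBIC))
```

```text
[0.46554498 0.17667968 0.17142689] [-2.15793496  9.12668026  2.69917095] [ 2.31252342 -0.0092912   0.14206206] 20.001676389947534
[326 198]
```

View pics/s5.png

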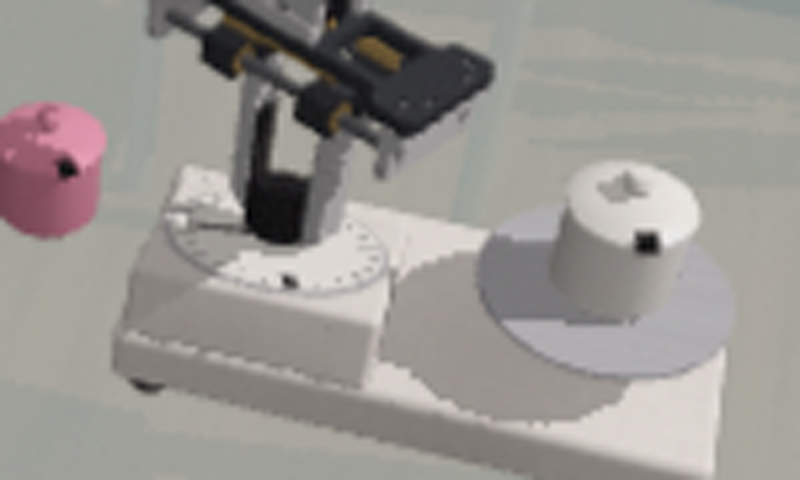

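The mark moved to (290,281) in the crop, so the grip turns the dial. Release, return, re-grip.

play_rows:
  deltas:
    - {"dx": 0, "dy": 0, "dz": 0, "roll": 0, "grip": 0.6}
    - {"dx": 0, "dy": 0, "dz": 0, "roll": 0, "grip": 0.6}
    - {"dx": 0, "dy": 0, "dz": 0, "roll": 0.18, "grip": 0.6}
    - {"dx": 0, "dy": 1, "dz": 0, "roll": 0.36, "grip": 0.6}
    - {"dx": 0, "dy": 1, "dz": 0, "roll": 0.54, "grip": 0.6}
    - {"dx": 0, "dy": 1, "dz": 0, "roll": 0.72, "grip": 0.6}
    - {"dx": 0, "dy": 1, "dz": 0, "roll": 0.9, "grip": 0.6}
    - {"dx": 0, "dy": 1, "dz": 0, "roll": 1.05, "grip": 0.6}
    - {"dx": 0, "dy": 1, "dz": 0, "roll": 1.05, "grip": 0.6}

```text
clock: 14.65
position: [0.4651, 0.1745, 0.1704]
eef_rot: [[-0.866, -0.499, -0.0], [-0.499, 0.866, -0.001], [0.001, -0.001, -1.0]]
ft_force: [-0.1, 0.9, -0.4]
grip_width: 0.0565
finger_force: 0.0
```

play_rows:
  deltas:
    - {"dx": 0, "dy": 0, "dz": 0, "roll": 0, "grip": 0.3}
    - {"dx": 0, "dy": 0, "dz": 0, "roll": 0, "grip": 0.3}
    - {"dx": 0, "dy": 0, "dz": 0, "roll": 0, "grip": 0.3}
    - {"dx": 0, "dy": 0, "dz": 0, "roll": -0.15, "grip": 0.3}
    - {"dx": 0, "dy": 0, "dz": 0, "roll": -0.3, "grip": 0.3}
    - {"dx": 0, "dy": 0, "dz": 0, "roll": -0.47, "grip": 0.3}
    - {"dx": 0, "dy": 0, "dz": 0, "roll": -0.64, "grip": 0.3}
    - {"dx": 0, "dy": 0, "dz": 0, "roll": -0.82, "grip": 0.3}
    - {"dx": 0, "dy": 0, "dz": 0, "roll": -1.0, "grip": 0.3}
    - {"dx": 0, "dy": 0, "dz": 0, "roll": -1.05, "grip": 0.3}
  squeeze: 20

```text
clock: 15.9
position: [0.465, 0.1773, 0.1712]
eef_rot: [[-0.864, 0.504, 0.001], [0.504, 0.864, 0.006], [0.002, 0.005, -1.0]]
ft_force: [-2.2, 6.1, 2.9]
grip_width: 0.0387
finger_force: 20.0
```

play_rows:
  deltas:
    - {"dx": 0, "dy": 0, "dz": 0, "roll": 0, "grip": 0.6}
    - {"dx": 0, "dy": 0, "dz": 0, "roll": 0, "grip": 0.6}
    - {"dx": 0, "dy": 0, "dz": 30, "roll": 0.18, "grip": 0.6}
    - {"dx": -40, "dy": -30, "dz": 80, "roll": 0.18, "grip": 0.6}
    - {"dx": -80, "dy": -80, "dz": 100, "roll": 0.18, "grip": 0.6}
    - {"dx": -80, "dy": -115, "dz": 130, "roll": 0.18, "grip": 0.6}
    - {"dx": -80, "dy": -115, "dz": 130, "roll": 0.18, "grip": 0.6}

```text
clock: 16.77
position: [0.3862, 0.0579, 0.3034]
eef_rot: [[-0.939, 0.343, 0.007], [0.343, 0.939, -0.001], [-0.007, 0.001, -1.0]]
ft_force: [-0.3, 0.7, -0.4]
grip_width: 0.0564
finger_force: 0.0
```

```bash
cat > look.py <<'E'
from h import *
import sys
s=env.state(); print(s["position"],np.round(s["eef_rot"],3)[:2,1],s["clock"])
c=cam("top"); f=c[0]
cv2.imwrite("pics/"+sys.argv[1],cv2.resize(f[190:310,40:220],(800,533),interpolation=cv2.INTER_CUBIC))
g=cv2.cvtColor(f,cv2.COLOR_BGR2GRAY).astype(float)
# darkness per angle on rings (plane of dial / of pointer)
for nm,h,r in [("outer",0,np.arange(46,53,.5)),("inner",.0055,np.arange(26,40,.5))]:
    a=np.radians(np.arange(-90,120,1.)); p=np.array([[D0+h*n+R/1e3*(np.cos(t)*ex-np.sin(t)*ey) for R in r] for t in a])
    q=proj(c,p.reshape(-1,3)).astype(np.float32).reshape(len(a),len(r),2)
    v=255-cv2.remap(g.astype(np.float32),q[...,0],q[...,1],cv2.INTER_LINEAR).mean(1)
    w=np.where(v>105)[0]; print(nm,[(int(np.degrees(a[i]).round()),int(v[i])) for i in w])
E
python3 look.py t6.png
```

```text
[0.38617692 0.05786351 0.30341859] [0.343 0.939] 16.775
outer [(32, 114), (33, 161), (34, 201), (35, 223), (36, 230), (37, 232), (38, 227), (39, 199), (40, 144)]
inner [(69, 112), (70, 129), (71, 150), (72, 172), (73, 191), (74, 206), (75, 213), (76, 210), (77, 199), (78, 181), (79, 158), (80, 135), (81, 117), (82, 105)]
```

View pics/t6.png

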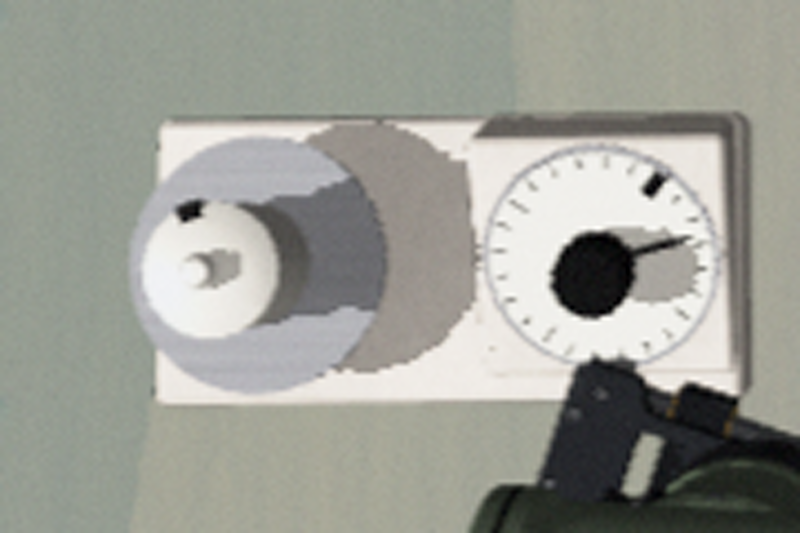

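Mark is at 36°, pointer at 75.5°, so 39° remain. With about 10% slip per stroke I command about 0.75 rad.

play_rows:
  deltas:
    - {"dx": 20, "dy": 40, "dz": 0, "roll": 0.17, "grip": 0.6}
    - {"dx": 50, "dy": 80, "dz": 0, "roll": 0.34, "grip": 0.6}
    - {"dx": 80, "dy": 116, "dz": -30, "roll": 0.52, "grip": 0.6}
    - {"dx": 80, "dy": 116, "dz": -70, "roll": 0.7, "grip": 0.6}
    - {"dx": 80, "dy": 116, "dz": -100, "roll": 0.7, "grip": 0.6}
    - {"dx": 80, "dy": 116, "dz": -120, "roll": 0.7, "grip": 0.6}
    - {"dx": 80, "dy": 116, "dz": -130, "roll": 0.7, "grip": 0.6}
    - {"dx": 80, "dy": 116, "dz": -130, "roll": 0.7, "grip": 0.6}
    - {"dx": 80, "dy": 116, "dz": -130, "roll": 0.7, "grip": 0.6}

```text
clock: 17.95
position: [0.4656, 0.1764, 0.1713]
eef_rot: [[-0.938, -0.348, 0.001], [-0.348, 0.938, 0.0], [-0.001, -0.0, -1.0]]
ft_force: [0.4, -0.7, 0.6]
grip_width: 0.0563
finger_force: 0.0
```

play_rows:
  deltas:
    - {"dx": 0, "dy": 0, "dz": 0, "roll": 0, "grip": 0.3}
    - {"dx": 0, "dy": 0, "dz": 0, "roll": 0, "grip": 0.3}
    - {"dx": 0, "dy": 0, "dz": 0, "roll": 0, "grip": 0.3}
    - {"dx": 0, "dy": 0, "dz": 0, "roll": -0.15, "grip": 0.3}
    - {"dx": 0, "dy": 0, "dz": 0, "roll": -0.3, "grip": 0.3}
    - {"dx": 0, "dy": 0, "dz": 0, "roll": -0.45, "grip": 0.3}
    - {"dx": 0, "dy": 0, "dz": 0, "roll": -0.6, "grip": 0.3}
    - {"dx": 0, "dy": 0, "dz": 0, "roll": -0.75, "grip": 0.3}
    - {"dx": 0, "dy": 0, "dz": 0, "roll": -0.75, "grip": 0.3}
  squeeze: 20

```text
clock: 19.08
position: [0.4657, 0.1768, 0.1713]
eef_rot: [[-0.923, 0.384, 0.002], [0.384, 0.923, 0.002], [-0.001, 0.003, -1.0]]
ft_force: [0.6, 1.7, 2.0]
grip_width: 0.0382
finger_force: 20.0
```

play_rows:
  deltas:
    - {"dx": 0, "dy": 0, "dz": 0, "roll": 0, "grip": 0.6}
    - {"dx": 0, "dy": 0, "dz": 0, "roll": 0, "grip": 0.6}
    - {"dx": 0, "dy": 0, "dz": 30, "roll": 0, "grip": 0.6}
    - {"dx": -40, "dy": -30, "dz": 80, "roll": 0, "grip": 0.6}
    - {"dx": -80, "dy": -80, "dz": 100, "roll": 0, "grip": 0.6}
    - {"dx": -80, "dy": -115, "dz": 130, "roll": 0, "grip": 0.6}
    - {"dx": -80, "dy": -115, "dz": 130, "roll": 0, "grip": 0.6}

```text
clock: 19.95
position: [0.3859, 0.0591, 0.3031]
eef_rot: [[-0.921, 0.389, 0.006], [0.389, 0.921, -0.001], [-0.006, 0.001, -1.0]]
ft_force: [0.2, 0.5, -0.3]
grip_width: 0.0564
finger_force: 0.0
```

```bash
python3 look.py t7.png
```

```text
[0.38593799 0.05910023 0.30314653] [0.389 0.921] 19.95
outer [(71, 122), (72, 166), (73, 199), (74, 220), (75, 231), (76, 234), (77, 230), (78, 213), (79, 165)]
inner [(69, 111), (70, 128), (71, 149), (72, 171), (73, 191), (74, 205), (75, 213), (76, 210), (77, 199), (78, 181), (79, 159), (80, 135), (81, 117), (82, 105)]
```

View pics/t7.png

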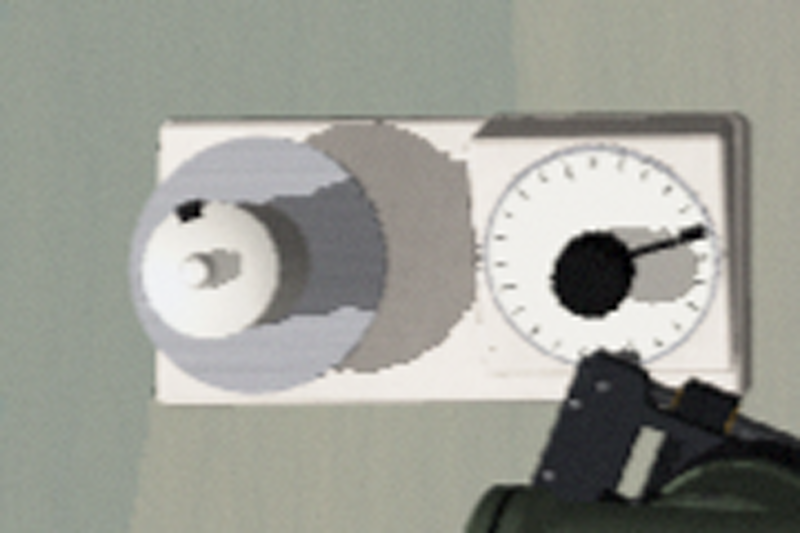

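The pointer at (665,243) runs into the middle of the zero mark at (693,233): 75.5° against 75.4°. The pot is still centred and the arm is clear. Handing in.

```bash
python3 -c "
from workcell import env; print(env.job_done())"
```

```text
the job is handed in; nothing more can be done
None
```

The jam pot stands upright, centred on the pan, the zero mark is within about 0.1° of the pointer in the last camera image, and the arm is clear; I handed the job in just after 20 s, and no verdict came back.

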